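# Clip the strainer on the juice tub and hold the lemon press over it

## Task

We are about to juice lemons into the square tub. Clip the small sprung strainer onto the middle of the tub's front wall (the one facing the robot), pushed fully down on the rim with its bowl hanging inside the tub, and let go of it; then take the closed lemon press by its handles, lift it over the jars and finish while still holding it level, centred over the strainer's bowl and about a finger's width above it, touching neither strainer nor tub. Leave the jars standing where they are.

Things in the scene. Friction and masses are not known exactly. Their poses are not given: they have to be found in the camera images.
- tub: open square tub of white plastic, 150 x 150 x 100 mm high, straight walls 4 mm thick, loose, 0.55 kg, empty; origin at the centre of its underside; its -x side is the front wall, facing the robot (turned up to 0.25 rad either way)
- tub_front (a point): middle of the front wall's rim, at the centre of the wall's thickness on its top edge, 100 mm above the worktop; axes as the tub's: x through the wall into the tub, y along the wall, z up
- strainer: small steel clip-on strainer standing on the worktop left of the tub, 121 x 79 x 76 mm, 0.09 kg; origin at worktop level below its clip; x points from the clip to the bowl, z up. The clip is a slot 30 mm deep, open downward, between a fixed inner jaw (face at x = +2 mm) and a sprung hinged outer jaw. The jaw's foot and the bowl's bottom lie at the origin's height
- strainer_seat (a point): roof of the clip's slot, 30 mm above the strainer's origin: it rests on the rim when the strainer is fully down; axes as the strainer's
- strainer_grip (a point): where to pinch, along the strainer's x: 58 mm above its origin, x = -3 mm. Black upright thumb grip (x -7 to +7 mm, 22 mm wide, 36 to 76 mm high) and, on its -x side, a sprung black lever as high, leaning away (tip at x = -29 mm). Squeezed together (about 7 N) they are 22 mm over all and parallel, and the clip's slot opens to 9 mm
- strainer_mouth (a point): centre of the strainer bowl's rim, in the plane of the rim (the seat's height), 52 mm from the seat along the strainer's x; the bowl is 79 mm wide over its rim and 30 mm deep
- strainer_jaw (a joint): angle of the sprung outer jaw: 0 closed, 0.1 to 0.2 when clipped on the 4 mm wall (it then presses with about 6 N), 0.45 fully squeezed open. The clip must be squeezed open to go over a wall: pushed on unsqueezed, it jams
- press: hand lemon press of bare aluminium, closed on half a lemon, lying level right of the jars; 210 x 74 x 54 mm, 0.22 to 0.35 kg; origin at the centre of its round bowl's underside, z up. Bowl 74 mm wide, top 54 mm above the underside. Two handles, one above the other, run along -x to x = -159 mm, sloping down to the worktop; hinge at x = +51 mm; the upper half lies closed by its weight
- press_drip (a point): centre of the underside of the press's bowl (the holes), at the press's origin
- press_grip (a point): point in the middle of both handles, 75 mm from the bowl's axis along -x and 32 mm above its underside; pinch here across the press's y (20 mm wide); the centre of mass lies between here and the bowl
- amber_bottle: brown bottle with a black cap, 47 mm wide, 114 mm high, in the row of jars between tub and press; origin under its centre
- spice_a: spice jar with a red cap, 45 mm wide, 106 mm high, in the row between tub and press; origin under its centre
- spice_b: spice jar with a dark cap, 44 mm wide, 105 mm high, in the row between tub and press; origin under its centre
There are look-alikes about, which are no part of the job. Of the things that look like the strainer, the middle-sized one is meant. What is shaped like the spice_a but green is not meant.

How it is judged:
On the way, in this order (a step that is already met when the one before it is completed fails the run):
1. the strainer is clipped fully down on the tub's front wall, bowl inside, and let go (x of strainer_seat in the frame of tub_front between -0.004 and 0.004 m and z of strainer_seat in the frame of tub_front between -0.004 and 0.004 m and y of strainer_seat in the frame of tub_front between -0.035 and 0.035 m and x of strainer_mouth in the frame of tub_front above 0.03 m and angle between the x axis of strainer and the x axis of tub, either way round below 0.2 rad and angle between strainer's own z axis and vertical below 0.2 rad and value of joint strainer_jaw between 0.05 and 0.3 rad and angle between tub's own z axis and vertical below 0.05 rad and contact force between the fingers and strainer below 0.1 N), for 0.3 s.
2. the press is held up higher than the jars before it comes over the tub (height (world z) of press_drip above 0.11 m and horizontal distance between press_drip and strainer_mouth above 0.12 m and contact force between the fingers and press above 1 N), for 0.1 s.
At the end, for the whole second after the job is handed in: Strainer free of the fingers, clipped on the front wall within 4 mm of fully down, 35 mm of the middle, 0.2 rad of square. Tub level. Press held at rest, level to 0.14 rad, 15 mm of centred, 4 to 28 mm above the strainer's rim, touching neither strainer nor tub. Jars upright, moved under 30 mm (all of step 1 and horizontal distance between press_drip and strainer_mouth below 0.015 m and z of press_drip in the frame of strainer_mouth between 0.004 and 0.028 m and angle between press's own z axis and vertical below 0.14 rad and linear speed of press below 0.02 m/s and contact force between the fingers and press above 1 N and contact force between press and strainer below 0.05 N and contact force between press and tub below 0.05 N and distance of each of amber_bottle, spice_a, spice_b from where it was at the start of the episode below 0.03 m and angle between each of amber_bottle, spice_a, spice_b's own z axis and vertical below 0.1 rad); the arm keeps its last pose, push and grip.
It fails at once if a jar is knocked over (angle between any of amber_bottle, spice_a, spice_b's own z axis and vertical above 0.5 rad).
It fails at once if the tub is tipped (angle between tub's own z axis and vertical above 0.3 rad).
It also fails if it takes over 61 s, if anything falls off the work surface, if the arm or the gripper's body presses on something with over 40 N, if the wrist force passes 120 N, or if a joint passes its speed limit or range.

## Robot

A 7-joint arm with a two-finger parallel gripper is mounted at the origin on a cart in front of the work surface, level with it; the furniture and walls round the work are solid. World frame = base frame: x ahead of the robot, y to its left, z up, the work surface at z = 0. Lengths are in m, angles in rad, forces in N, time in s.
With the tool pointing down it reaches from about 0.425 to 1.025 m from the base axis. Payload 9.4 kg.
Tool frame: the origin (TCP) lies midway between the tips of the shut fingers; the grasp point (between the pads) lies 19 mm behind it; z points along the fingers, y is the line along which they close (so a half turn about z gives the same grasp; the last joint's range is limited). The gripper opens to 93 mm and grips with 3 to 60 N. Pads are 15 mm wide; open, the fingers measure 128 mm over their backs; the gripper's body (75 mm by 188 mm) begins 65 mm behind the grasp point.
Start: joints at [-1.265, 0.599, -0.003, 1.599, 0.002, 0.943, -0.08], TCP at [0.271, 0.673, 0.219] pointing down, gripper open.
Joint ranges: [-2.57, 2.57], [-0.35, 1.97], [-1.29, 1.29], [0.11, 2.56], [-1.05, 4.19], [0.11, 1.86], [-2.63, 2.63]. Speed limits (rad/s): [2.22, 2.22, 3.01, 3.01, 3.14, 3.14, 3.14].

## Interface

Orientations are given as a unit quaternion [x, y, z, w].
In Python, from cell import monitor, eyes, ctrl gives the robot as it stands. The module is installed in compiled form; this text tells all that it offers.
- The arm moves only by the tool play_rows, never from a script. Its argument "motion" is a list of rows, each an object of numbers: "jaw": the opening, from 0 (shut) to 1 (fully open); "tx", "ty", "tz": the shift along the tool's x, y, z in mm; "ax", "ay", "az": the turn, a rotation vector about the tool's x, y, z in rad. In form: [{"jaw": .., "tx": .., "ty": .., "tz": .., "ax": .., "ay": .., "az": ..}, ...]. A call has exactly 8 rows; each row is the pose to reach, as a shift and turn from the pose commanded when the call began, along the tool's axes at that moment; what a row does not reach only later rows make up. A row lasts 1/12 s, in which the tool goes at most 41.7 mm and 7.16 degrees, less where a joint would pass 70% of its speed; a pose out of reach is approached as far as the arm can. A call with a gripper value outside its range is refused whole. The fingers move at their own pace and stop on an object; "grip_force" is the grip in N (left out, the last holds). Time passes only in rows, so rows that repeat a pose let the fingers close, or fill a call up. It gives the time, the measured TCP pose, the force, the opening and the grip force at its end, in the units of the state.
- monitor.sense(): the state, without advancing time (a new reading comes with each control period).
- eyes.snapshot(name): name is "scene" or "top"; returns a dict with "img" (400x640x3 uint8, blue, green, red), "K" (3x3 intrinsics, pixels), "k1" (the pictures are not rectified: a ray, as slopes to the right and down, at radius r is drawn at 1 + k1 r^2 times it, then the intrinsics apply), "view" (4x4, takes a point from world to camera coordinates). Camera axes: x right, y down, z forward; pixel columns grow to the right and rows downward; lengths in m; the calibration is good to about 2 mm. A picture is of the moment at which its call begins. There is no depth.
- ctrl.hand_in(): hands the job in; it is judged then, once.
The state is a dict: "clock": time; "q": joint angles; "qvel": joint speeds; "effort": joint torques, N m; "ee_pos": TCP position; "orientation": TCP orientation; "wrist_force": force on the tool from outside, world axes, zero at the start; "moment": the same for the moment, N m; "grip_width": opening from 0.0 (shut) to 1.0 (fully open); "grip_force": force on a finger pad.
Only numpy, scipy, OpenCV 4.12 (cv2) and the standard library are available. Lean on these libraries where they do the work, as an engineer would, in place of code of your own. Each camera call takes 0.05 s, during which the arm holds its last target. There are 200 camera calls.

## Working session

There is one attempt and no reset: what is moved stays moved. The work goes in short steps, Python scripts to look and compute and a tool call to move; the robot and the scene stay as the last step left them, time stands still between calls to the robot, and variables do not carry over. Pictures are saved under pics/ and viewed, at most 10 in all, crops included, and the job is handed in when it is done.

Besides the shell and the picture viewer there is one more tool, called after ">>>" as name(argument=value, ...) on one line, values as JSON. play_rows: Moves the arm, as the interface text tells. Its arguments: {"type":"object","properties":{"motion":{"type":"array"},"grip_force":{"type":"number"}},"required":["motion"]}

```bash
mkdir -p pics; cat > h.py <<'E'
import numpy as np, cv2
from scipy.spatial.transform import Rotation as R
def snap(n):
    from cell import eyes
    s=eyes.snapshot(n); np.savez(f'last_{n}.npz',img=s['img'],K=s['K'],k1=s['k1'],view=s['view']); return s
def load(n):
    return dict(np.load(f'last_{n}.npz'))
def ray(s,u,v):
    K=np.array(s['K']);k=float(s['k1'])
    x,y,_=cv2.undistortPoints(np.array([[[u,v]]],float),K,np.array([k,0,0,0,0.]))[0,0].tolist()+[1]
    V=np.array(s['view']);Rm=V[:3,:3];c=-Rm.T@V[:3,3]
    return c,Rm.T@np.array([x,y,1.])
def onz(s,u,v,z):
    c,d=ray(s,u,v);return c+d*(z-c[2])/d[2]
def proj(s,p):
    V=np.array(s['view']);K=np.array(s['K']);k=float(s['k1'])
    q=V[:3,:3]@np.array(p)+V[:3,3];x,y=q[:2]/q[2];f=1+k*(x*x+y*y)
    return K[0,0]*x*f+K[0,2],K[1,1]*y*f+K[1,2]
def tri(s1,p1,s2,p2):
    c1,d1=ray(s1,*p1);c2,d2=ray(s2,*p2)
    t=np.linalg.lstsq(np.c_[d1,-d2],c2-c1,rcond=None)[0]
    a,b=c1+t[0]*d1,c2+t[1]*d2
    return (a+b)/2,np.linalg.norm(a-b)
E
python3 - <<'E'
from h import *
from cell import monitor
for n in('scene','top'):
    s=snap(n);cv2.imwrite(f'pics/{n}0.png',s['img']);V=s['view'];print(n,s['K'],s['k1'],-V[:3,:3].T@V[:3,3],V[:3,:3])
print(monitor.sense())
E
```

```text
scene [[402.81138368   0.         320.95123279]
 [  0.         402.81138368 196.48383465]
 [  0.           0.           1.        ]] -0.07747236407794578 [-0.08323693 -0.55584829  1.02347469] [[ 0.74666493 -0.66491882  0.01935051]
 [-0.4727258  -0.55086012 -0.68781062]
 [ 0.46799765  0.50441658 -0.72563221]]
top [[365.75890303   0.         316.76617307]
 [  0.         365.75890303 201.24994897]
 [  0.           0.           1.        ]] 0.020418682497819352 [0.39599454 0.10866955 1.11412326] [[-0.02119191 -0.99971927  0.01059684]
 [-0.99475172  0.02002303 -0.10033991]
 [ 0.10009956 -0.01266762 -0.99489678]]
{'clock': 0.1, 'q': array([-1.26468321,  0.60006481, -0.00255513,  1.60001363,  0.00179823,
        0.94294147, -0.07981562]), 'qvel': array([ 1.68105686e-03, -7.69107799e-05,  6.51383952e-04, -2.57716713e-03,
        3.56082292e-05,  2.63127843e-04, -2.61263177e-04]), 'effort': array([ 4.48195642e-03, -7.66551805e+01,  1.50203314e+00, -2.52931184e+01,
       -5.22868114e-02,  1.36779842e-02,  3.75266188e-05]), 'ee_pos': array([0.27065413, 0.6721191 , 0.2178449 ]), 'orientation': array([ 1.90214627e-01,  9.81742272e-01, -7.08664594e-04, -7.39023556e-05]), 'wrist_force': array([ 0.24030881, -0.33901277, -0.30526452]), 'moment': array([ 0.00513675, -0.00350339,  0.02063877]), 'grip_force': 0.0, 'grip_width': 1.0030146422945116}
```

View pics/scene0.png

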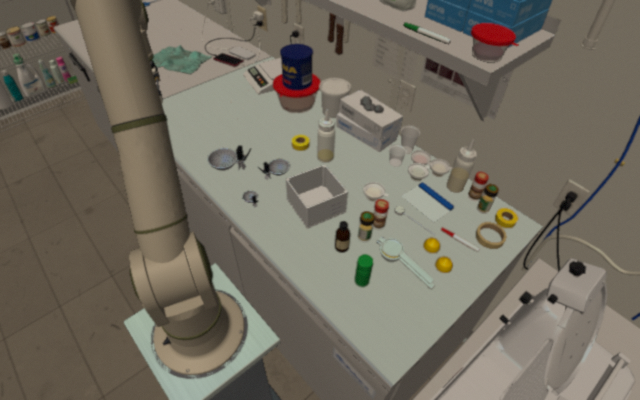

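View pics/top0.png

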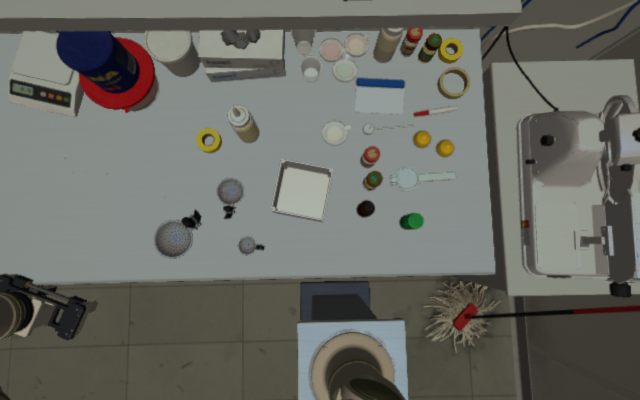

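Candidates for the strainer in the top view: large (174,238), middle (231,191) and small (248,246). I choose the middle one, with its clip at about (229,211). For the jars, the green one at (412,221) and the back pair at (412,40) and (431,45) are look-alikes. The row is amber (366,208), dark cap (374,180) and red cap (372,155). I'll check the choice in a crop.

```bash
python3 - <<'E'
from h import *
s=load('top');c=s['img'][125:265,150:350];a=cv2.resize(c,None,fx=4,fy=4,interpolation=cv2.INTER_CUBIC);cv2.imwrite('pics/c1.png',a)
for n,(u,v),z in[('big',(174,238),.03),('mid',(231,191),.03),('small',(248,246),.02),('amber',(366,208),.114),('sb',(374,180),.105),('sa',(372,155),.106),('press',(405,179),.05),('pend',(455,177),.01)]: print(n,onz(s,u,v,z).round(3))
E
```

```text
big [0.405 0.515 0.03 ]
mid [0.541 0.349 0.03 ]
small [0.377 0.301 0.02 ]
amber [ 0.475 -0.039  0.114]
sb [ 0.554 -0.065  0.105]
sa [ 0.625 -0.062  0.106]
press [ 0.564 -0.166  0.05 ]
pend [ 0.573 -0.33   0.01 ]
```

View pics/c1.png

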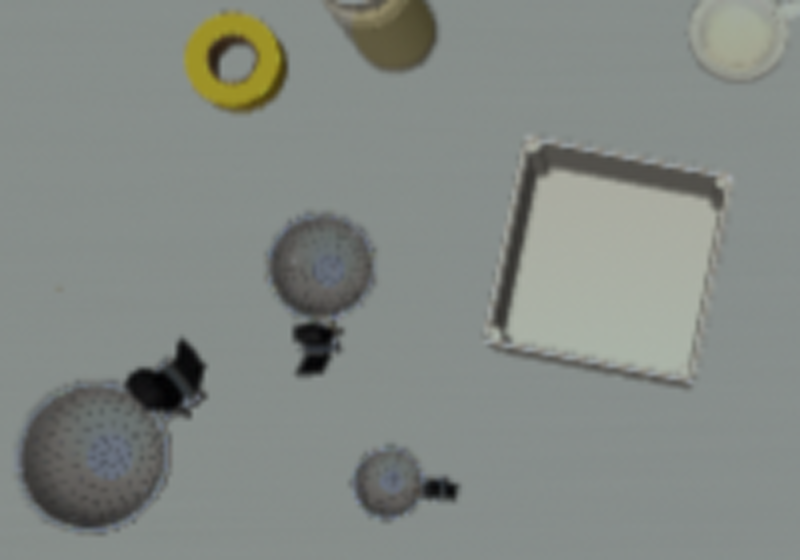

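The crop shows three strainers. The middle one, with its bowl at crop (322,265), is about 27 px across, roughly 80 mm, which matches. Its black thumb grip is at crop (316,333) and the lever at (313,362). The tub rim corners are near crop (530,142), (728,182), (690,382) and (490,344).

```bash
python3 - <<'E'
from h import *
s=load('top');t=load('scene')
im=s['img'];g=im.max(2).astype(float)
# bowl: differs from table by hue/brightness
cv2.imwrite('x.png',im)
bg=np.median(im[185:235,255:265].reshape(-1,3),0);print('bg',bg)
d=np.abs(im.astype(float)-bg).max(2)
sub=np.zeros(g.shape,np.uint8);sub[175:222,212:250]=1
dark=((g<60)&(sub>0));ys,xs=np.nonzero(dark);print('dark px',len(xs),xs.mean(),ys.mean(),xs.min(),xs.max(),ys.min(),ys.max())
bm=((d>14)&(g>=60)&(sub>0)).astype(np.uint8)
bm=cv2.morphologyEx(bm,cv2.MORPH_OPEN,np.ones((5,5)))
cs,_=cv2.findContours(bm,0,1);c=max(cs,key=cv2.contourArea);print(cv2.contourArea(c),cv2.minEnclosingCircle(c),cv2.fitEllipse(c))
f=lambda x,y:(150+(x+.5)/4-.5,125+(y+.5)/4-.5)
P=[onz(s,*f(*p),.1) for p in[(530,142),(728,182),(690,382),(490,344)]]
P=np.array(P);print(P.round(4));print(np.linalg.norm(P-np.roll(P,-1,0),axis=1).round(4),P.mean(0).round(4))
a=cv2.resize(im[172:222,208:252],None,fx=9,fy=9,interpolation=cv2.INTER_CUBIC)
b=cv2.resize(t['img'][145:195,250:294],None,fx=9,fy=9,interpolation=cv2.INTER_CUBIC)
cv2.imwrite('pics/c2.png',np.hstack([a,b]))
E
```

```text
bg [139. 142. 135.]
dark px 85 228.31764705882352 210.85882352941175 224 233 202 217
565.0 ((229.99156188964844, 191.21482849121094), 14.356240272521973) ((229.9278106689453, 191.0424041748047), (26.423721313476562, 27.51601791381836), 106.18049621582031)
[[0.6163 0.1908 0.1   ]
 [0.5851 0.0521 0.1   ]
 [0.4451 0.082  0.1   ]
 [0.4744 0.2202 0.1   ]]
[0.1421 0.1431 0.1412 0.1449] [0.5302 0.1363 0.1   ]
```

View pics/c2.png

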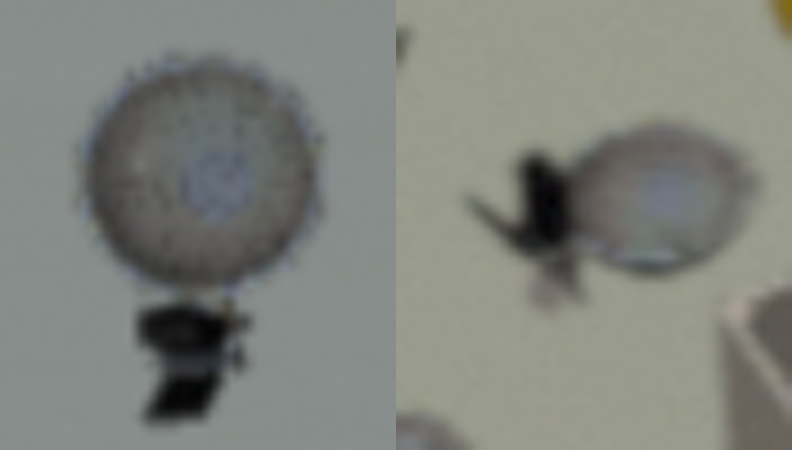

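The crop shows the bowl centre at (203,175), the thumb-grip top at about (173,327) and the lever tip edge at about (175,420), so strainer x points almost along world +x. Next I'll fit the tub rim edges with profiles and work out the strainer pose.

```bash
python3 - <<'E'
from h import *
from scipy.ndimage import map_coordinates as mc
s=load('top');im=s['img'].astype(float);g=im.mean(2)
f=lambda x,y:(208+(x+.5)/9-.5,172+(y+.5)/9-.5)
bo=onz(s,*f(203,175),.03);th=onz(s,*f(173,327),.076);lt=onz(s,*f(175,420),.075)
print('bowl',bo.round(4),'thumb',th.round(4),'lever',lt.round(4),'bowl-thumb',np.linalg.norm((bo-th)[:2]).round(4),'thumb-lev',np.linalg.norm((th-lt)[:2]).round(4))
for a,b in((th,bo),(lt,th),(lt,bo)):print('yaw',np.degrees(np.arctan2(*(b-a)[1::-1])).round(1))
# tub: profiles in world plane z=.1 from centre, along yaw
c0=np.array([.5302,.1363]);yaw=np.arctan2(.1908-.2202,.6163-.4744);print('tub yaw0',np.degrees(yaw))
ex=np.array([np.cos(yaw),np.sin(yaw)]);ey=np.array([-ex[1],ex[0]])
rr=np.arange(.055,.095,.002)
for nm,n,t in(('front',-ex,ey),('back',ex,ey),('left',ey,ex),('right',-ey,ex)):
    for o in(-.045,0,.045):
        pr=[]
        for r in rr:
            p=c0+n*r+t*o;u,v=proj(s,[*p,.1]);pr.append(mc(g,[[v],[u]],order=1)[0])
        print(nm,o,np.round(pr).astype(int))
E
```

```text
bowl [0.5409 0.3521 0.03  ] thumb [0.4867 0.3511 0.076 ] lever [0.4574 0.3506 0.075 ] bowl-thumb 0.0543 thumb-lev 0.0293
yaw 1.1
yaw 1.0
yaw 1.1
tub yaw0 -11.705390364679266
front -0.045 [172 172 172 172 171 168 162 154 148 107  97 110 131 138 139 138 138 139
 139 139]
front 0 [172 172 172 172 170 164 155 149 144 108 101 114 132 137 139 140 139 139
 138 139]
front 0.045 [171 171 171 171 169 163 152 146 142 106 104 117 134 138 139 139 139 139
 138 139]
back -0.045 [159 130 104  84  79  79  79  79  85 107 148 141 136 134 137 138 139 138
 138 138]
back 0 [163 133 106  84  80  79  79  79  83  99 141 144 140 137 138 138 138 138
 139 139]
back 0.045 [164 140 113  88  82  79  79  78  81  92 134 142 136 133 136 138 139 139
 138 138]
left -0.045 [170 168 162 138 105  66  58  62  76 107 130 142 139 139 139 139 139 139
 139 139]
left 0 [168 167 156 127  89  64  58  66  90 120 135 132 136 138 139 139 139 139
 139 139]
left 0.045 [167 165 152 122  79  62  57  66  94 125 141 132 135 137 138 138 138 138
 138 138]
right -0.045 [172 171 172 172 171 168 143 138 147 139 135 135 138 138 139 139 139 139
 139 139]
right 0 [170 170 170 169 169 166 145 135 148 144 141 138 139 139 139 139 139 140
 140 140]
right 0.045 [168 168 169 168 168 164 147 130 142 138 134 134 137 139 140 139 139 139
 139 139]
```

```bash
cat >> h.py <<'E'
def go(x,y,z,yaw):
    "deltas (mm, rad) from the measured pose to TCP (x,y,z), tool down, tool y at world yaw (deg)"
    from cell import monitor
    m=monitor.sense();p=m['ee_pos'];Rc=R.from_quat(m['orientation']);a=np.radians(yaw)
    Y=np.array([np.cos(a),np.sin(a),0]);Z=np.array([0,0,-1.])
    Rt=R.from_matrix(np.c_[np.cross(Y,Z),Y,Z])
    yc=Rc.as_matrix()[:,1]
    print('t',m['clock'],'tcp',p.round(4),'yawY',np.degrees(np.arctan2(yc[1],yc[0])).round(1),'F',m['wrist_force'].round(1),'w',round(m['grip_width'],3),'gf',round(m['grip_force'],1),
      '\n d',(Rc.inv().apply(np.array([x,y,z])-p)*1000).round(1),'rv',(Rc.inv()*Rt).as_rotvec().round(3))
E
python3 -c "
from h import *
go(.479,.3515,.15,1)"
```

```text
t 0.1 tcp [0.2707 0.6721 0.2178] yawY 68.1 F [ 0.2 -0.3 -0.3] w 1.003 gf 0.0 
 d [-313.  -219.5   68.2] rv [-1.000e-03  1.000e-03  1.171e+00]
```

>>> play_rows(motion=[{"jaw":1,"tx":-39,"ty":-27,"tz":8,"ax":0,"ay":0,"az":0.12},{"jaw":1,"tx":-72,"ty":-51,"tz":16,"ax":0,"ay":0,"az":0.24},{"jaw":1,"tx":-105,"ty":-74,"tz":24,"ax":0,"ay":0,"az":0.36},{"jaw":1,"tx":-138,"ty":-97,"tz":32,"ax":0,"ay":0,"az":0.48},{"jaw":1,"tx":-171,"ty":-120,"tz":40,"ax":0,"ay":0,"az":0.6},{"jaw":1,"tx":-204,"ty":-143,"tz":48,"ax":0,"ay":0,"az":0.72},{"jaw":1,"tx":-237,"ty":-166,"tz":56,"ax":0,"ay":0,"az":0.84},{"jaw":1,"tx":-270,"ty":-190,"tz":60,"ax":0,"ay":0,"az":0.96}])

```text
clock: 0.77
ee_pos: [0.4494, 0.3956, 0.158]
orientation: [0.624, 0.781, -0.0, 0.0]
wrist_force: [0.2, -0.2, 0.2]
grip_width: 1.004
grip_force: 0.0
```

```bash
python3 -c "
from h import *
go(.480,.3515,.12,1)"
```

```text
t 0.7667 tcp [0.4494 0.3956 0.158 ] yawY 12.7 F [ 0.2 -0.2  0.2] w 1.004 gf 0.0 
 d [-49.7  20.2  38. ] rv [-0.001  0.001  0.205]
```

>>> play_rows(motion=[{"jaw":1,"tx":-25,"ty":10,"tz":15,"ax":0,"ay":0,"az":0.1},{"jaw":1,"tx":-49.7,"ty":20.2,"tz":35,"ax":0,"ay":0,"az":0.205},{"jaw":1,"tx":-49.7,"ty":20.2,"tz":38,"ax":0,"ay":0,"az":0.205},{"jaw":1,"tx":-49.7,"ty":20.2,"tz":38,"ax":0,"ay":0,"az":0.205},{"jaw":1,"tx":-49.7,"ty":20.2,"tz":38,"ax":0,"ay":0,"az":0.205},{"jaw":1,"tx":-49.7,"ty":20.2,"tz":38,"ax":0,"ay":0,"az":0.205},{"jaw":1,"tx":-49.7,"ty":20.2,"tz":38,"ax":0,"ay":0,"az":0.205},{"jaw":1,"tx":-49.7,"ty":20.2,"tz":38,"ax":0,"ay":0,"az":0.205}])

```text
clock: 1.43
ee_pos: [0.4795, 0.3548, 0.1214]
orientation: [0.698, 0.716, 0.0, -0.0]
wrist_force: [-0.3, 0.3, 0.9]
grip_width: 1.0
grip_force: 0.0
```

```bash
python3 -c "
from h import *
go(.480,.3515,.039,1)
s=snap('scene');t=snap('top')
a=cv2.resize(s['img'][130:200,235:305],None,fx=5.5,fy=5.5,interpolation=cv2.INTER_CUBIC)
b=cv2.resize(t['img'][160:230,195:265],None,fx=5.5,fy=5.5,interpolation=cv2.INTER_CUBIC)
cv2.imwrite('pics/c3.png',np.hstack([a,b]))
for n,s_ in(('s',s),('t',t)):
  for p in((.488,.3515,.0),(.488,.3515,.076)): print(n,np.round(proj(s_,p),1))
"
```

```text
t 1.4333 tcp [0.4795 0.3548 0.1214] yawY 1.4 F [-0.3  0.3  0.9] w 1.0 gf 0.0 
 d [-3.4  0.3 82.4] rv [ 0.    -0.001  0.008]
s [267.1 178.4]
s [265.4 162.9]
t [232.5 209.5]
t [226.6 207.4]
```

View pics/c3.png

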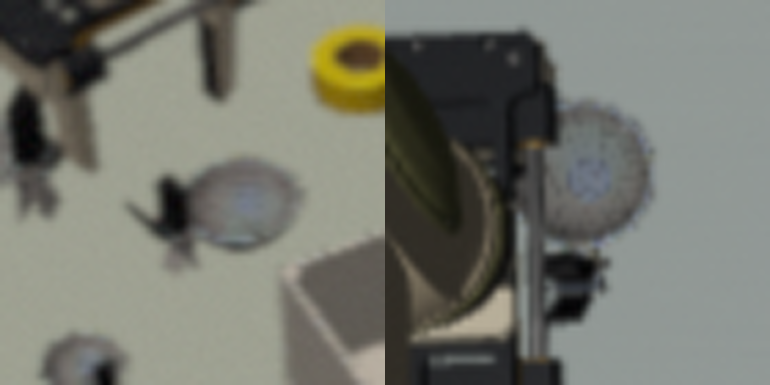

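The scene crop shows the thumb grip at full-image (266,167), matching the projection. The gripper stands above it, still about 3 mm off in y. Next I descend.

>>> play_rows(motion=[{"jaw":1,"tx":-3.4,"ty":0.3,"tz":25,"ax":0,"ay":0,"az":0.008},{"jaw":1,"tx":-3.4,"ty":0.3,"tz":50,"ax":0,"ay":0,"az":0.008},{"jaw":1,"tx":-3.4,"ty":0.3,"tz":70,"ax":0,"ay":0,"az":0.008},{"jaw":1,"tx":-3.4,"ty":0.3,"tz":82,"ax":0,"ay":0,"az":0.008},{"jaw":1,"tx":-3.4,"ty":0.3,"tz":82.5,"ax":0,"ay":0,"az":0.008},{"jaw":1,"tx":-3.4,"ty":0.3,"tz":82.5,"ax":0,"ay":0,"az":0.008},{"jaw":1,"tx":-3.4,"ty":0.3,"tz":82.5,"ax":0,"ay":0,"az":0.008},{"jaw":0.7,"tx":-3.4,"ty":0.3,"tz":82.5,"ax":0,"ay":0,"az":0.008}], grip_force=20)

```text
clock: 2.2
ee_pos: [0.4809, 0.3507, 0.0396]
orientation: [0.702, 0.712, 0.001, 0.0]
wrist_force: [0.7, 0.6, -0.4]
grip_width: 0.966
grip_force: 0.0
```

```bash
python3 -c "
from h import *
go(.480,.3515,.039,1)"
```

```text
t 2.2 tcp [0.4809 0.3507 0.0396] yawY 0.9 F [ 0.7  0.6 -0.4] w 0.966 gf 0.0 
 d [ 0.8 -0.9  0.6] rv [ 0.001 -0.001 -0.002]
```

>>> play_rows(motion=[{"jaw":0.5,"tx":0,"ty":0,"tz":0.5,"ax":0,"ay":0,"az":0},{"jaw":0.4,"tx":0,"ty":0,"tz":0.5,"ax":0,"ay":0,"az":0},{"jaw":0.3,"tx":0,"ty":0,"tz":0.5,"ax":0,"ay":0,"az":0},{"jaw":0.2,"tx":0,"ty":0,"tz":0.5,"ax":0,"ay":0,"az":0},{"jaw":0.1,"tx":0,"ty":0,"tz":0.5,"ax":0,"ay":0,"az":0},{"jaw":0.0,"tx":0,"ty":0,"tz":0.5,"ax":0,"ay":0,"az":0},{"jaw":0,"tx":0,"ty":0,"tz":0.5,"ax":0,"ay":0,"az":0},{"jaw":0,"tx":0,"ty":0,"tz":0.5,"ax":0,"ay":0,"az":0}], grip_force=20)

```text
clock: 2.87
ee_pos: [0.48, 0.3502, 0.0378]
orientation: [0.702, 0.712, -0.0, -0.0]
wrist_force: [0.3, 0.2, -0.2]
grip_width: 0.402
grip_force: 5.6
```

>>> play_rows(motion=[{"jaw":0,"tx":0,"ty":0,"tz":0,"ax":0,"ay":0,"az":0},{"jaw":0,"tx":0,"ty":0,"tz":0,"ax":0,"ay":0,"az":0},{"jaw":0,"tx":0,"ty":0,"tz":0,"ax":0,"ay":0,"az":0},{"jaw":0,"tx":0,"ty":0,"tz":0,"ax":0,"ay":0,"az":0},{"jaw":0,"tx":0,"ty":0,"tz":0,"ax":0,"ay":0,"az":0},{"jaw":0,"tx":0,"ty":0,"tz":0,"ax":0,"ay":0,"az":0},{"jaw":0,"tx":0,"ty":0,"tz":0,"ax":0,"ay":0,"az":0},{"jaw":0,"tx":0,"ty":0,"tz":0,"ax":0,"ay":0,"az":0}], grip_force=20)

```text
clock: 3.53
ee_pos: [0.4811, 0.3504, 0.0381]
orientation: [0.702, 0.712, 0.001, 0.0]
wrist_force: [2.9, -0.8, 4.7]
grip_width: 0.227
grip_force: 20.0
```

```bash
python3 -c "
from h import *
go(.481,.3507,.2,1)"
```

```text
t 3.5333 tcp [0.4811 0.3504 0.0381] yawY 0.8 F [ 2.9 -0.8  4.7] w 0.227 gf 20.0 
 d [   0.4    0.2 -161.9] rv [ 0.001 -0.001 -0.003]
```

>>> play_rows(motion=[{"jaw":0,"tx":0,"ty":0,"tz":-10,"ax":0,"ay":0,"az":0},{"jaw":0,"tx":0,"ty":0,"tz":-30,"ax":0,"ay":0,"az":0},{"jaw":0,"tx":0,"ty":0,"tz":-60,"ax":0,"ay":0,"az":0},{"jaw":0,"tx":0,"ty":0,"tz":-90,"ax":0,"ay":0,"az":0},{"jaw":0,"tx":0,"ty":0,"tz":-120,"ax":0,"ay":0,"az":0},{"jaw":0,"tx":0,"ty":0,"tz":-140,"ax":0,"ay":0,"az":0},{"jaw":0,"tx":0,"ty":0,"tz":-152,"ax":0,"ay":0,"az":0},{"jaw":0,"tx":0,"ty":0,"tz":-152,"ax":0,"ay":0,"az":0}])

```text
clock: 4.2
ee_pos: [0.48, 0.3506, 0.1926]
orientation: [0.702, 0.713, 0.001, -0.0]
wrist_force: [1.5, 0.2, -1.4]
grip_width: 0.224
grip_force: 20.0
```

```bash
python3 -c "
from h import *
go(.4612,.1538,.18,-12.3)"
```

```text
t 4.2 tcp [0.48   0.3506 0.1926] yawY 0.9 F [ 1.5  0.2 -1.4] w 0.224 gf 20.0 
 d [-196.5  -21.9   12.1] rv [ 0.001 -0.002  0.23 ]
```

>>> play_rows(motion=[{"jaw":0,"tx":-20,"ty":-2,"tz":0,"ax":0,"ay":0,"az":0.03},{"jaw":0,"tx":-50,"ty":-5.5,"tz":0,"ax":0,"ay":0,"az":0.06},{"jaw":0,"tx":-80,"ty":-9,"tz":2,"ax":0,"ay":0,"az":0.1},{"jaw":0,"tx":-110,"ty":-12,"tz":4,"ax":0,"ay":0,"az":0.14},{"jaw":0,"tx":-140,"ty":-15.5,"tz":6,"ax":0,"ay":0,"az":0.18},{"jaw":0,"tx":-170,"ty":-19,"tz":8,"ax":0,"ay":0,"az":0.21},{"jaw":0,"tx":-188,"ty":-21,"tz":10,"ax":0,"ay":0,"az":0.23},{"jaw":0,"tx":-196.5,"ty":-21.9,"tz":12,"ax":0,"ay":0,"az":0.23}])

```text
clock: 4.87
ee_pos: [0.4594, 0.1505, 0.177]
orientation: [0.78, 0.626, -0.002, -0.0]
wrist_force: [-1.1, 0.4, -0.1]
grip_width: 0.223
grip_force: 20.0
```

>>> play_rows(motion=[{"jaw":0,"tx":0,"ty":0,"tz":2,"ax":0,"ay":0,"az":0},{"jaw":0,"tx":0,"ty":0,"tz":5,"ax":0,"ay":0,"az":0},{"jaw":0,"tx":0,"ty":0,"tz":10,"ax":0,"ay":0,"az":0},{"jaw":0,"tx":0,"ty":0,"tz":15,"ax":0,"ay":0,"az":0},{"jaw":0,"tx":0,"ty":0,"tz":15,"ax":0,"ay":0,"az":0},{"jaw":0,"tx":0,"ty":0,"tz":15,"ax":0,"ay":0,"az":0},{"jaw":0,"tx":0,"ty":0,"tz":15,"ax":0,"ay":0,"az":0},{"jaw":0,"tx":0,"ty":0,"tz":15,"ax":0,"ay":0,"az":0}])

```text
clock: 5.53
ee_pos: [0.4615, 0.1537, 0.1629]
orientation: [0.779, 0.627, 0.0, 0.0]
wrist_force: [0.4, 0.6, -1.0]
grip_width: 0.221
grip_force: 20.0
```

```bash
python3 -c "
from h import *
go(.4612,.1538,.165,-12.3)
s=snap('scene');t=snap('top')
a=cv2.resize(s['img'][150:235,260:360],None,fx=6,fy=6,interpolation=cv2.INTER_CUBIC)
cv2.imwrite('pics/c4.png',a)
e=np.array([.977,-.213]);f=np.array([.4623,.1536]);ey=np.array([.213,.977])
for o in(-.077,-.073,0,.073,.077):
  for d in(-.002,.002): p=f+ey*o+e*d;u,v=proj(s,[*p,.1]);print(o,d,np.round(((u-260+.5)*6-.5,(v-150+.5)*6-.5)))
"
```

```text
t 5.5333 tcp [0.4615 0.1537 0.1629] yawY -12.3 F [ 0.4  0.6 -1. ] w 0.221 gf 20.0 
 d [ 0.1 -0.3 -2.1] rv [ 0. -0.  0.]
-0.077 -0.002 [278. 352.]
-0.077 0.002 [285. 350.]
-0.073 -0.002 [274. 347.]
-0.073 0.002 [281. 345.]
0 -0.002 [210. 257.]
0 0.002 [217. 255.]
0.073 -0.002 [150. 173.]
0.073 0.002 [157. 171.]
0.077 -0.002 [147. 169.]
0.077 0.002 [153. 166.]
```

View pics/c4.png

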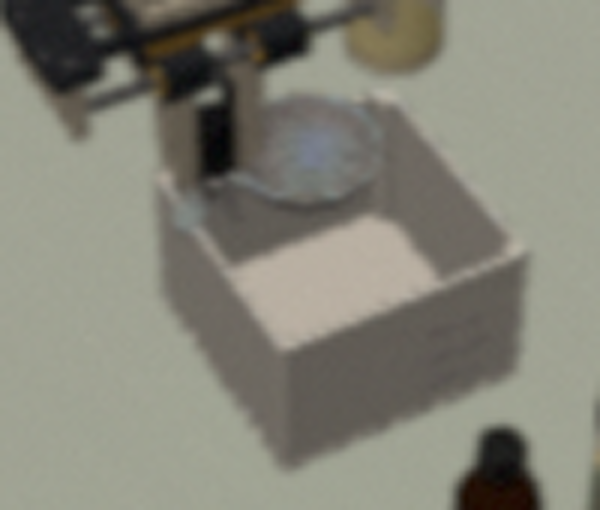

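The scene crop shows the front rim running from (162,172) to (288,350), with the squeezed strainer over it and the bowl inside. The rim appears about 12 crop px right of my top-view estimate. I'll use the held strainer, whose pose is known from the TCP, to find each camera's bias.

```bash
python3 - <<'E'
from h import *
s=load('scene');t=load('top')
T=np.array([.4615,.1537]);e=np.array([.977,-.213]);ey=np.array([.213,.977])
cr=lambda uv:np.round(((uv[0]-260+.5)*6-.5,(uv[1]-150+.5)*6-.5))
for z in(.163,.182,.201):print('inner finger faces z',z,[cr(proj(s,[*(T+e*d),z])) for d in(-.0105,.0105)])
c=T+e*.0556
b=np.array([proj(s,[*(c+.0395*(np.cos(a)*e+np.sin(a)*ey)),.155]) for a in np.linspace(0,6.28,60)])
B=np.array([cr(x) for x in b]);print('scene ellipse x',B[:,0].min(),B[:,0].max(),'y',B[:,1].min(),B[:,1].max())
b=np.array([proj(t,[*(c+.0395*(np.cos(a)*e+np.sin(a)*ey)),.155]) for a in np.linspace(0,6.28,60)])
B=(b-[250,150]+.5)*6-.5;print('top ellipse',B.min(0),B.max(0))
im=cv2.resize(t['img'][150:240,250:350],None,fx=6,fy=6,interpolation=cv2.INTER_CUBIC)
f=T+e*.0011
for o in(-.075,.075):
  u=(np.array(proj(t,[*(f-e*.002+ey*o),.1]))-[250,150]+.5)*6-.5;print('top front corner',u.round())
cv2.imwrite('pics/c5.png',im)
E
```

```text
inner finger faces z 0.163 [array([190., 178.]), array([227., 164.])]
inner finger faces z 0.182 [array([189., 151.]), array([226., 137.])]
inner finger faces z 0.201 [array([188., 123.]), array([225., 110.])]
scene ellipse x 229.0 380.0 y 96.0 200.0
top ellipse [209.03759255 170.61085956] [388.58870771 348.73882887]
top front corner [438. 424.]
top front corner [120. 362.]
```

View pics/c5.png

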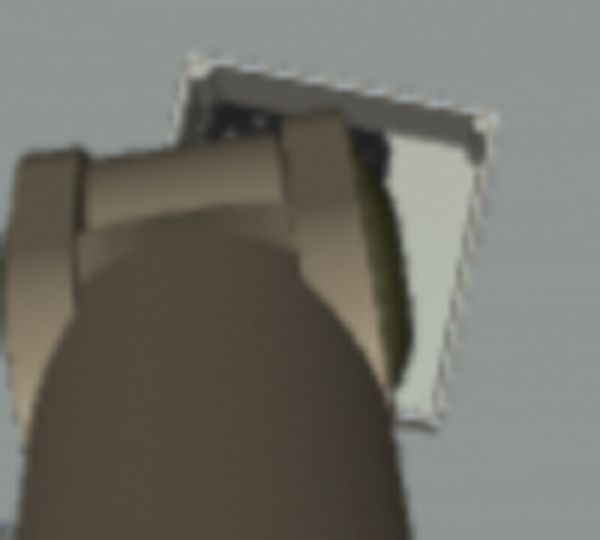

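```bash
python3 - <<'E'
from h import *
from scipy.ndimage import map_coordinates as mc
s=load('scene');g=s['img'].astype(float).mean(2)
T=np.array([.4615,.1537]);e=np.array([.977,-.213]);ey=np.array([.213,.977]);f=np.array([.4623,.1536])
def pr(p0,z,ds):
    o=[]
    for d in ds:
        u,v=proj(s,[*(p0+e*d),z]);o.append(mc(g,[[v],[u]],order=1)[0])
    return np.round(o).astype(int)
ds=np.arange(-.010,.0141,.002);print('d mm',(ds*1e3).round().astype(int))
for o in(-.065,-.055,-.045,-.035,-.025):print('rim',o,pr(f+ey*o,.1,ds))
ds2=np.arange(-.034,.035,.002);print((ds2*1e3).round().astype(int))
for z in(.17,.18,.19):print('fing',z,pr(T-ey*.0075,z,ds2))
c=T+e*.0556;ds3=np.arange(.03,.051,.002);print((ds3*1e3).round().astype(int));print('bowl far',pr(c,.155,ds3))
# right-side rim (y-) profile along ey, back rim
for o in(.03,.06,.09,.12):
    r=[]
    for d in np.arange(-.010,.0101,.002):
        u,v=proj(s,[*(f+e*o-ey*(.073+d)),.1]);r.append(int(mc(g,[[v],[u]],order=1)[0]))
    print('right rim (d outward -10..10)',o,r)
E
```

```text
d mm [-10  -8  -6  -4  -2   0   2   4   6   8  10  12  14]
rim -0.065 [103 104 106 112 124 142 156 164 168 170 171 172 173]
rim -0.055 [104 105 106 110 126 142 156 165 169 172 174 175 175]
rim -0.045 [104 105 106 114 126 145 160 167 171 173 174 173 173]
rim -0.035 [104 104 105 111 127 143 155 163 168 171 174 174 173]
rim -0.025 [104 105 106 115 128 145 159 167 170 172 173 174 174]
[-34 -32 -30 -28 -26 -24 -22 -20 -18 -16 -14 -12 -10  -8  -6  -4  -2   0
   2   4   6   8  10  12  14  16  18  20  22  24  26  28  30  32  34]
fing 0.17 [136 128 133 140 139 127 107  95  86  85  80  71  59  47  40  31  24  18
  16  20  23  26  36  54  66  77  84  88  91  94  96 101 105 109 112]
fing 0.18 [149 152 152 148 133 117 103  94  88  85  80  72  59  43  28  14  11   9
   8   8   9  20  33  50  63  76  81  86  87  88  88  92  95 100 104]
fing 0.19 [151 141 129 114 102  94  91  88  87  85  81  73  60  44  29  16  12   9
   7   7   7  17  30  49  63  74  79  83  85  86  87  90  94  96  98]
[30 32 34 36 38 40 42 44 46 48 50]
bowl far [108 106 107 108 111 111 108 106 104 104 104]
right rim (d outward -10..10) 0.03 [173, 172, 171, 170, 167, 162, 152, 135, 117, 103, 92]
right rim (d outward -10..10) 0.06 [173, 173, 171, 169, 165, 161, 156, 140, 121, 105, 97]
right rim (d outward -10..10) 0.09 [173, 173, 173, 170, 167, 161, 150, 134, 115, 101, 93]
right rim (d outward -10..10) 0.12 [101, 102, 105, 110, 118, 129, 131, 124, 112, 102, 93]
```

The profiles put the outer rim edge at d = −1.8 mm, against −2 predicted, so the two cameras agree on the wall. The corner offset I saw was only my eye estimate. Next I lower in steps, watching the force.

>>> play_rows(motion=[{"jaw":0,"tx":0,"ty":-1,"tz":5,"ax":0,"ay":0,"az":0},{"jaw":0,"tx":0,"ty":-1,"tz":15,"ax":0,"ay":0,"az":0},{"jaw":0,"tx":0,"ty":-1,"tz":22,"ax":0,"ay":0,"az":0},{"jaw":0,"tx":0,"ty":-1,"tz":26,"ax":0,"ay":0,"az":0},{"jaw":0,"tx":0,"ty":-1,"tz":29,"ax":0,"ay":0,"az":0},{"jaw":0,"tx":0,"ty":-1,"tz":31,"ax":0,"ay":0,"az":0},{"jaw":0,"tx":0,"ty":-1,"tz":33,"ax":0,"ay":0,"az":0},{"jaw":0,"tx":0,"ty":-1,"tz":33,"ax":0,"ay":0,"az":0}])

```text
clock: 6.3
ee_pos: [0.4604, 0.1535, 0.1296]
orientation: [0.779, 0.627, -0.0, 0.0]
wrist_force: [-0.6, -0.1, -0.4]
grip_width: 0.226
grip_force: 20.0
```

```bash
python3 -c "
from h import *
go(.4605,.1539,.118,-12.3)"
```

```text
t 6.3 tcp [0.4604 0.1535 0.1296] yawY -12.3 F [-0.6 -0.1 -0.4] w 0.226 gf 20.0 
 d [ 0.4  0.  11.6] rv [-0.  0. -0.]
```

>>> play_rows(motion=[{"jaw":0,"tx":0,"ty":0,"tz":3,"ax":0,"ay":0,"az":0},{"jaw":0,"tx":0,"ty":0,"tz":6,"ax":0,"ay":0,"az":0},{"jaw":0,"tx":0,"ty":0,"tz":9,"ax":0,"ay":0,"az":0},{"jaw":0,"tx":0,"ty":0,"tz":12,"ax":0,"ay":0,"az":0},{"jaw":0,"tx":0,"ty":0,"tz":14,"ax":0,"ay":0,"az":0},{"jaw":0,"tx":0,"ty":0,"tz":16,"ax":0,"ay":0,"az":0},{"jaw":0,"tx":0,"ty":0,"tz":17,"ax":0,"ay":0,"az":0},{"jaw":0,"tx":0,"ty":0,"tz":17,"ax":0,"ay":0,"az":0}])

```text
clock: 6.97
ee_pos: [0.4603, 0.1535, 0.1126]
orientation: [0.779, 0.627, -0.0, -0.0]
wrist_force: [-0.3, 0.7, -0.7]
grip_width: 0.222
grip_force: 20.0
```

```bash
python3 -c "
from h import *
go(.4605,.1539,.107,-12.3)"
```

```text
t 6.9667 tcp [0.4603 0.1535 0.1126] yawY -12.3 F [-0.3  0.7 -0.7] w 0.222 gf 20.0 
 d [0.4 0.1 5.6] rv [-0.  0. -0.]
```

>>> play_rows(motion=[{"jaw":0,"tx":0,"ty":0,"tz":1,"ax":0,"ay":0,"az":0},{"jaw":0,"tx":0,"ty":0,"tz":2,"ax":0,"ay":0,"az":0},{"jaw":0,"tx":0,"ty":0,"tz":3,"ax":0,"ay":0,"az":0},{"jaw":0,"tx":0,"ty":0,"tz":4,"ax":0,"ay":0,"az":0},{"jaw":0,"tx":0,"ty":0,"tz":5,"ax":0,"ay":0,"az":0},{"jaw":0,"tx":0,"ty":0,"tz":5.5,"ax":0,"ay":0,"az":0},{"jaw":0,"tx":0,"ty":0,"tz":5.5,"ax":0,"ay":0,"az":0},{"jaw":0,"tx":0,"ty":0,"tz":5.5,"ax":0,"ay":0,"az":0}])

```text
clock: 7.63
ee_pos: [0.4605, 0.1537, 0.1085]
orientation: [0.779, 0.627, 0.001, -0.0]
wrist_force: [-4.0, -0.7, 20.6]
grip_width: 0.222
grip_force: 20.0
```

Seated: 20 N upward at TCP z = 0.1085, where contact was expected. Releasing.

>>> play_rows(motion=[{"jaw":0.3,"tx":0,"ty":0,"tz":0,"ax":0,"ay":0,"az":0},{"jaw":0.5,"tx":0,"ty":0,"tz":0,"ax":0,"ay":0,"az":0},{"jaw":0.7,"tx":0,"ty":0,"tz":0,"ax":0,"ay":0,"az":0},{"jaw":0.9,"tx":0,"ty":0,"tz":0,"ax":0,"ay":0,"az":0},{"jaw":1,"tx":0,"ty":-3,"tz":0,"ax":0,"ay":0,"az":0},{"jaw":1,"tx":0,"ty":-8,"tz":0,"ax":0,"ay":0,"az":0},{"jaw":1,"tx":0,"ty":-8,"tz":0,"ax":0,"ay":0,"az":0},{"jaw":1,"tx":0,"ty":-8,"tz":0,"ax":0,"ay":0,"az":0}])

```text
clock: 8.3
ee_pos: [0.4521, 0.1554, 0.1073]
orientation: [0.779, 0.627, -0.0, -0.0]
wrist_force: [0.5, 0.2, -0.2]
grip_width: 0.749
grip_force: 0.0
```

>>> play_rows(motion=[{"jaw":1,"tx":0,"ty":0,"tz":0,"ax":0,"ay":0,"az":0},{"jaw":1,"tx":0,"ty":0,"tz":-5,"ax":0,"ay":0,"az":0},{"jaw":1,"tx":0,"ty":0,"tz":-15,"ax":0,"ay":0,"az":0},{"jaw":1,"tx":0,"ty":0,"tz":-40,"ax":0,"ay":0,"az":0},{"jaw":1,"tx":0,"ty":0,"tz":-70,"ax":0,"ay":0,"az":0},{"jaw":1,"tx":0,"ty":0,"tz":-100,"ax":0,"ay":0,"az":0},{"jaw":1,"tx":0,"ty":0,"tz":-120,"ax":0,"ay":0,"az":0},{"jaw":1,"tx":0,"ty":0,"tz":-120,"ax":0,"ay":0,"az":0}])

```text
clock: 8.97
ee_pos: [0.4544, 0.1557, 0.2313]
orientation: [0.779, 0.627, 0.003, 0.0]
wrist_force: [0.3, 0.2, 0.0]
grip_width: 0.996
grip_force: 0.0
```

```bash
python3 - <<'E'
from h import *
t=load('top');im=t['img'].astype(float);g=im.mean(2)
s=np.load('last_top.npz')
# press from the earlier top picture: crop for viewing, plus mask
a=cv2.resize(t['img'][150:230,340:470],None,fx=6,fy=6,interpolation=cv2.INTER_CUBIC);cv2.imwrite('pics/c6.png',a)
go(.57,-.24,.25,0)
E
```

```text
t 8.9667 tcp [0.4544 0.1557 0.2313] yawY -12.3 F [0.3 0.2 0. ] w 0.996 gf 0.0 
 d [-361.8  197.6  -19.4] rv [ 0.005 -0.004 -0.215]
```

View pics/c6.png

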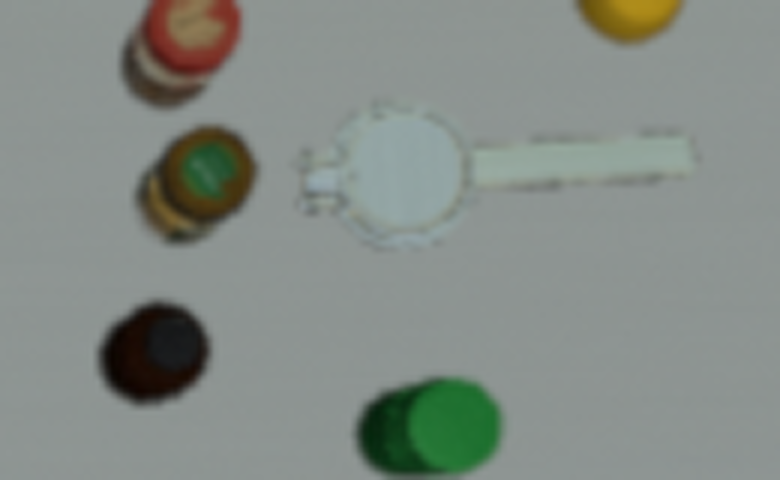

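The crop shows the press bowl centre at (403,175), the hinge at (322,182) and the handle end at (692,153). The dark-cap jar with the green label sits left of the hinge, and the green look-alike is at (450,425).

```bash
python3 - <<'E'
from h import *
t=load('top');f=lambda x,y:(340+(x+.5)/6-.5,150+(y+.5)/6-.5)
b=onz(t,*f(403,175),.045);h=onz(t,*f(318,182),.045);e=onz(t,*f(692,153),.02);m=onz(t,*f(475,166),.042)
n=np.linalg.norm
print(b,h,e,m,'b-h',n((b-h)[:2]),'b-e',n((b-e)[:2]))
for a in(h,m,b):d=(a-e)[:2];print('yaw',np.degrees(np.arctan2(d[1],d[0])))
for nm,p,z in(('amber',(175,343),.114),('sb',(208,170),.105),('sa',(195,32),.106),('green',(455,425),.106)):print(nm,onz(t,*f(*p),z).round(3))
d=(h-e)[:2];d/=n(d);g=b[:2]-.075*d;print('grip',g)
m=np.degrees(np.arctan2(d[1],d[0]))-90
go(g[0],g[1],.18,m)
E
```

```text
[ 0.56512994 -0.1726992   0.045     ] [ 0.56248163 -0.1306106   0.045     ] [ 0.57736215 -0.32572099  0.02      ] [ 0.56938865 -0.20932483  0.042     ] b-h 0.042171831303734024 b-e 0.1535099235070311
yaw 94.361344516669
yaw 93.91881610100378
yaw 94.57037401329384
amber [ 0.479 -0.047  0.114]
sb [ 0.56  -0.066  0.105]
sa [ 0.625 -0.062  0.106]
green [ 0.439 -0.175  0.106]
grip [ 0.57083341 -0.24748202]
t 8.9667 tcp [0.4544 0.1557 0.2313] yawY -12.3 F [0.3 0.2 0. ] w 0.996 gf 0.0 
 d [-369.2  199.7   50.6] rv [ 0.005 -0.004 -0.292]
```

>>> play_rows(motion=[{"jaw":1,"tx":-38,"ty":20,"tz":0,"ax":0,"ay":0,"az":-0.04},{"jaw":1,"tx":-74,"ty":40,"tz":0,"ax":0,"ay":0,"az":-0.08},{"jaw":1,"tx":-110,"ty":60,"tz":0,"ax":0,"ay":0,"az":-0.12},{"jaw":1,"tx":-146,"ty":80,"tz":0,"ax":0,"ay":0,"az":-0.16},{"jaw":0.8,"tx":-182,"ty":100,"tz":0,"ax":0,"ay":0,"az":-0.2},{"jaw":0.6,"tx":-218,"ty":120,"tz":0,"ax":0,"ay":0,"az":-0.24},{"jaw":0.6,"tx":-254,"ty":140,"tz":0,"ax":0,"ay":0,"az":-0.28},{"jaw":0.6,"tx":-290,"ty":158,"tz":0,"ax":0,"ay":0,"az":-0.29}])

```text
clock: 9.63
ee_pos: [0.5453, -0.1638, 0.2268]
orientation: [0.679, 0.734, -0.0, -0.0]
wrist_force: [1.4, 0.3, 0.4]
grip_width: 0.764
grip_force: 0.0
```

```bash
python3 -c "
from h import *
go(.571,-.246,.10,4.4)"
```

```text
t 9.6333 tcp [ 0.5453 -0.1638  0.2268] yawY 4.4 F [1.4 0.3 0.4] w 0.764 gf 0.0 
 d [-83.9  19.4 126.8] rv [-0.    -0.     0.001]
```

>>> play_rows(motion=[{"jaw":0.6,"tx":-30,"ty":7,"tz":0,"ax":0,"ay":0,"az":0},{"jaw":0.6,"tx":-60,"ty":14,"tz":10,"ax":0,"ay":0,"az":0},{"jaw":0.6,"tx":-80,"ty":18,"tz":30,"ax":0,"ay":0,"az":0},{"jaw":0.6,"tx":-84,"ty":19.4,"tz":60,"ax":0,"ay":0,"az":0},{"jaw":0.6,"tx":-84,"ty":19.4,"tz":90,"ax":0,"ay":0,"az":0},{"jaw":0.6,"tx":-84,"ty":19.4,"tz":115,"ax":0,"ay":0,"az":0},{"jaw":0.6,"tx":-84,"ty":19.4,"tz":127,"ax":0,"ay":0,"az":0},{"jaw":0.6,"tx":-84,"ty":19.4,"tz":127,"ax":0,"ay":0,"az":0}])

```text
clock: 10.3
ee_pos: [0.569, -0.2434, 0.0974]
orientation: [0.68, 0.733, -0.001, -0.002]
wrist_force: [0.1, 0.4, 0.4]
grip_width: 0.601
grip_force: 0.0
```

```bash
python3 -c "
from h import *
go(.571,-.246,.014,4.4)
s=snap('scene');t=snap('top')
a=cv2.resize(s['img'][160:240,260:360],None,fx=4,fy=4,interpolation=cv2.INTER_CUBIC)
b=cv2.resize(s['img'][220:300,350:450],None,fx=4,fy=4,interpolation=cv2.INTER_CUBIC)
c=cv2.resize(t['img'][150:230,260:360],None,fx=4,fy=4,interpolation=cv2.INTER_CUBIC)
cv2.imwrite('pics/c7.png',np.vstack([np.hstack([a,b])[:,:800],np.hstack([c,c*0])])[:600])
f=np.array([.4616,.1537]);e=np.array([.977,-.213])
for d in(0,.052):print([np.round((np.array(proj(s,[*(f+e*d),.1]))-[260,160]+.5)*4),np.round((np.array(proj(t,[*(f+e*d),.1]))-[260,150]+.5)*4)+[0,320]])
"
```

```text
t 10.3 tcp [ 0.569  -0.2434  0.0974] yawY 4.3 F [0.1 0.4 0.4] w 0.601 gf 0.0 
 d [-2.9  2.2 83.4] rv [-0.005 -0.002 -0.002]
[array([142., 131.]), array([147., 581.])]
[array([199., 109.]), array([161., 508.])]
```

View pics/c7.png

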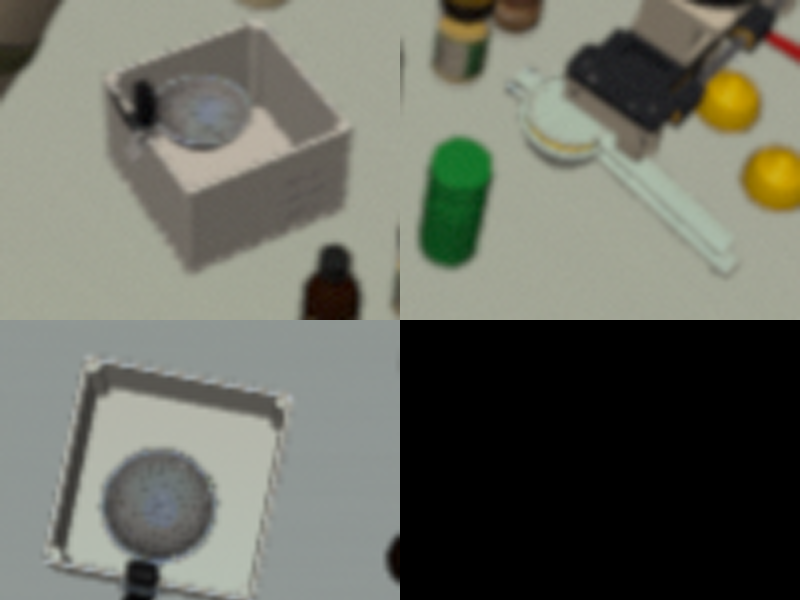

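The strainer is clipped level: its bowl in the top view is at (160,505), against (161,508) predicted, with the thumb grip standing over the front wall. The gripper is over the press handles, so I go down and grip.

>>> play_rows(motion=[{"jaw":0.6,"tx":-3,"ty":2.2,"tz":20,"ax":0,"ay":0,"az":0},{"jaw":0.6,"tx":-3,"ty":2.2,"tz":45,"ax":0,"ay":0,"az":0},{"jaw":0.6,"tx":-3,"ty":2.2,"tz":65,"ax":0,"ay":0,"az":0},{"jaw":0.6,"tx":-3,"ty":2.2,"tz":77,"ax":0,"ay":0,"az":0},{"jaw":0.6,"tx":-3,"ty":2.2,"tz":83,"ax":0,"ay":0,"az":0},{"jaw":0.5,"tx":-3,"ty":2.2,"tz":83,"ax":0,"ay":0,"az":0},{"jaw":0.4,"tx":-3,"ty":2.2,"tz":83,"ax":0,"ay":0,"az":0},{"jaw":0.3,"tx":-3,"ty":2.2,"tz":83,"ax":0,"ay":0,"az":0}], grip_force=50)

```text
clock: 11.07
ee_pos: [0.5739, -0.2472, 0.0187]
orientation: [0.68, 0.733, 0.0, 0.001]
wrist_force: [-0.1, 0.0, 0.5]
grip_width: 0.435
grip_force: 0.0
```

```bash
python3 -c "
from h import *
go(.571,-.246,.014,4.4)"
```

```text
t 11.0667 tcp [ 0.5739 -0.2472  0.0187] yawY 4.3 F [-0.1  0.   0.5] w 0.435 gf 0.0 
 d [ 1.4 -2.8  4.7] rv [ 0.002  0.001 -0.002]
```

>>> play_rows(motion=[{"jaw":0.2,"tx":0,"ty":0,"tz":0,"ax":0,"ay":0,"az":0},{"jaw":0.1,"tx":0,"ty":0,"tz":0,"ax":0,"ay":0,"az":0},{"jaw":0,"tx":0,"ty":0,"tz":0,"ax":0,"ay":0,"az":0},{"jaw":0,"tx":0,"ty":0,"tz":0,"ax":0,"ay":0,"az":0},{"jaw":0,"tx":0,"ty":0,"tz":0,"ax":0,"ay":0,"az":0},{"jaw":0,"tx":0,"ty":0,"tz":0,"ax":0,"ay":0,"az":0},{"jaw":0,"tx":0,"ty":0,"tz":0,"ax":0,"ay":0,"az":0},{"jaw":0,"tx":0,"ty":0,"tz":0,"ax":0,"ay":0,"az":0}], grip_force=50)

```text
clock: 11.73
ee_pos: [0.573, -0.2469, 0.018]
orientation: [0.68, 0.733, 0.0, 0.0]
wrist_force: [-2.4, 0.8, 7.3]
grip_width: 0.208
grip_force: 50.0
```

>>> play_rows(motion=[{"jaw":0,"tx":0,"ty":0,"tz":-3,"ax":0,"ay":0,"az":0},{"jaw":0,"tx":0,"ty":0,"tz":-10,"ax":0,"ay":0,"az":0},{"jaw":0,"tx":0,"ty":0,"tz":-25,"ax":0,"ay":0,"az":0},{"jaw":0,"tx":0,"ty":0,"tz":-50,"ax":0,"ay":0,"az":0},{"jaw":0,"tx":0,"ty":0,"tz":-80,"ax":0,"ay":0,"az":0},{"jaw":0,"tx":0,"ty":0,"tz":-110,"ax":0,"ay":0,"az":0},{"jaw":0,"tx":0,"ty":0,"tz":-140,"ax":0,"ay":0,"az":0},{"jaw":0,"tx":0,"ty":0,"tz":-165,"ax":0,"ay":0,"az":0}])

```text
clock: 12.4
ee_pos: [0.5731, -0.2469, 0.1848]
orientation: [0.68, 0.733, 0.0, 0.0]
wrist_force: [0.2, 0.3, -3.0]
grip_width: 0.206
grip_force: 50.0
```

>>> play_rows(motion=[{"jaw":0,"tx":0,"ty":0,"tz":-10,"ax":0,"ay":0,"az":0},{"jaw":0,"tx":0,"ty":0,"tz":-15,"ax":0,"ay":0,"az":0},{"jaw":0,"tx":0,"ty":0,"tz":-15,"ax":0,"ay":0,"az":0},{"jaw":0,"tx":0,"ty":0,"tz":-15,"ax":0,"ay":0,"az":0},{"jaw":0,"tx":0,"ty":0,"tz":-15,"ax":0,"ay":0,"az":0},{"jaw":0,"tx":0,"ty":0,"tz":-15,"ax":0,"ay":0,"az":0},{"jaw":0,"tx":0,"ty":0,"tz":-15,"ax":0,"ay":0,"az":0},{"jaw":0,"tx":0,"ty":0,"tz":-15,"ax":0,"ay":0,"az":0}])

```text
clock: 13.07
ee_pos: [0.5728, -0.2468, 0.1966]
orientation: [0.68, 0.733, -0.0, -0.001]
wrist_force: [-0.2, -1.3, -2.5]
grip_width: 0.212
grip_force: 50.0
```

```bash
python3 - <<'E'
from h import *
a=np.radians(78);px=np.array([np.cos(a+np.pi/2),np.sin(a+np.pi/2)]);g=np.array([.515,.1422])-.075*px;print(g)
go(g[0],g[1],.2,78)
s=snap('scene');cv2.imwrite('pics/c8.png',cv2.resize(s['img'][130:260,280:480],None,fx=4,fy=4,interpolation=cv2.INTER_CUBIC))
E
```

```text
[0.58836107 0.12660662]
t 13.0667 tcp [ 0.5728 -0.2468  0.1966] yawY 4.3 F [-0.2 -1.3 -2.5] w 0.212 gf 50.0 
 d [371.2  43.4  -3.4] rv [-1.000e-03 -1.000e-03 -1.287e+00]
```

View pics/c8.png

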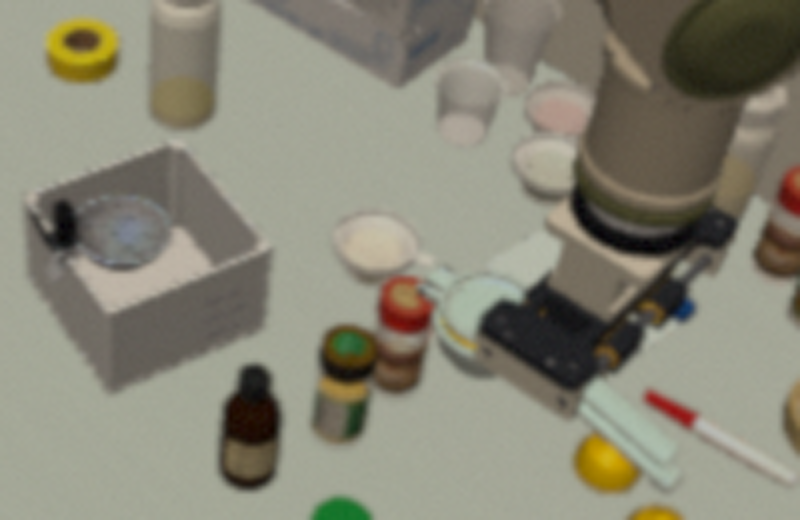

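The press is up and level, about 178 mm above the worktop, and the jars are undisturbed. Next I carry it over and turn it so the handles point away from the thumb grip.

>>> play_rows(motion=[{"jaw":0,"tx":10,"ty":1,"tz":0,"ax":0,"ay":0,"az":-0.04},{"jaw":0,"tx":30,"ty":4,"tz":0,"ax":0,"ay":0,"az":-0.11},{"jaw":0,"tx":55,"ty":7,"tz":0,"ax":0,"ay":0,"az":-0.19},{"jaw":0,"tx":80,"ty":10,"tz":0,"ax":0,"ay":0,"az":-0.28},{"jaw":0,"tx":105,"ty":13,"tz":0,"ax":0,"ay":0,"az":-0.37},{"jaw":0,"tx":130,"ty":16,"tz":0,"ax":0,"ay":0,"az":-0.46},{"jaw":0,"tx":155,"ty":19,"tz":0,"ax":0,"ay":0,"az":-0.55},{"jaw":0,"tx":180,"ty":22,"tz":0,"ax":0,"ay":0,"az":-0.64}])

```text
clock: 13.78
ee_pos: [0.5812, -0.0622, 0.1976]
orientation: [0.41, 0.912, 0.0, -0.0]
wrist_force: [-0.2, -0.0, -3.5]
grip_width: 0.211
grip_force: 50.0
```

```bash
python3 -c "
from h import *
go(.5884,.1266,.2,78)"
```

```text
t 13.7833 tcp [ 0.5812 -0.0622  0.1976] yawY 41.6 F [-0.2 -0.  -3.5] w 0.211 gf 50.0 
 d [136.5 130.6  -2.2] rv [ 0.001 -0.    -0.636]
```

>>> play_rows(motion=[{"jaw":0,"tx":18,"ty":17,"tz":0,"ax":0,"ay":0,"az":-0.09},{"jaw":0,"tx":36,"ty":34,"tz":0,"ax":0,"ay":0,"az":-0.18},{"jaw":0,"tx":54,"ty":52,"tz":0,"ax":0,"ay":0,"az":-0.27},{"jaw":0,"tx":72,"ty":69,"tz":0,"ax":0,"ay":0,"az":-0.36},{"jaw":0,"tx":90,"ty":86,"tz":0,"ax":0,"ay":0,"az":-0.45},{"jaw":0,"tx":108,"ty":103,"tz":0,"ax":0,"ay":0,"az":-0.54},{"jaw":0,"tx":124,"ty":119,"tz":-2,"ax":0,"ay":0,"az":-0.61},{"jaw":0,"tx":134,"ty":128,"tz":-2,"ax":0,"ay":0,"az":-0.636}])

```text
clock: 14.45
ee_pos: [0.59, 0.1241, 0.1999]
orientation: [0.105, 0.994, 0.001, 0.0]
wrist_force: [0.6, -0.2, -3.8]
grip_width: 0.208
grip_force: 50.0
```

>>> play_rows(motion=[{"jaw":0,"tx":0,"ty":0,"tz":0,"ax":0,"ay":0,"az":0},{"jaw":0,"tx":0,"ty":0,"tz":0,"ax":0,"ay":0,"az":0},{"jaw":0,"tx":0,"ty":0,"tz":0,"ax":0,"ay":0,"az":0},{"jaw":0,"tx":0,"ty":0,"tz":0,"ax":0,"ay":0,"az":0},{"jaw":0,"tx":0,"ty":0,"tz":0,"ax":0,"ay":0,"az":0},{"jaw":0,"tx":0,"ty":0,"tz":0,"ax":0,"ay":0,"az":0},{"jaw":0,"tx":0,"ty":0,"tz":0,"ax":0,"ay":0,"az":0},{"jaw":0,"tx":0,"ty":0,"tz":0,"ax":0,"ay":0,"az":0}])

```text
clock: 15.12
ee_pos: [0.5904, 0.119, 0.1994]
orientation: [0.11, 0.994, -0.0, 0.0]
wrist_force: [-0.3, 0.1, -3.4]
grip_width: 0.211
grip_force: 50.0
```

```bash
python3 -c "
from h import *
go(.5884,.1266,.134,78)
s=snap('scene');t=snap('top')
a=cv2.resize(s['img'][130:230,255:355],None,fx=4,fy=4,interpolation=cv2.INTER_CUBIC)
b=cv2.resize(t['img'][140:240,250:350],None,fx=4,fy=4,interpolation=cv2.INTER_CUBIC)
cv2.imwrite('pics/c9.png',np.hstack([a,b]))
for z in(.18,.22,.234):print('drip axis expected',z,np.round((np.array(proj(s,[.515,.1422,z]))-[255,130]+.5)*4),np.round((np.array(proj(t,[.515,.1422,z]))-[250,140]+.5)*4))
"
```

```text
t 15.1167 tcp [0.5904 0.119  0.1994] yawY 77.4 F [-0.3  0.1 -3.4] w 0.211 gf 50.0 
 d [ 3.7  7.  65.4] rv [-0.     0.    -0.011]
drip axis expected 0.18 [222. 155.] [198. 210.]
drip axis expected 0.22 [222. 116.] [195. 202.]
drip axis expected 0.234 [222. 102.] [194. 199.]
```

View pics/c9.png

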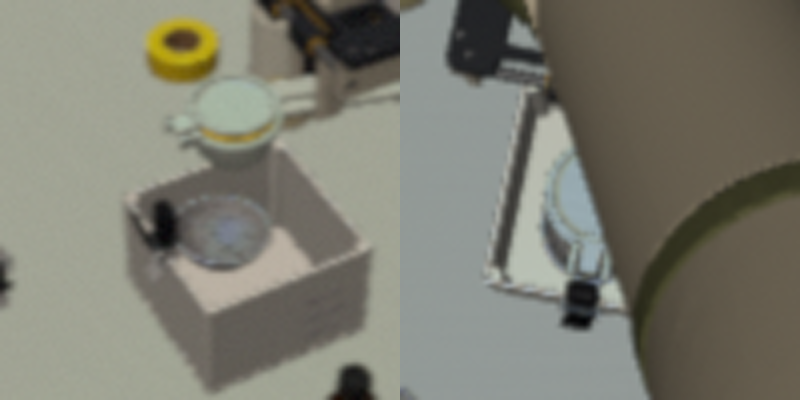

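The scene crop shows the press level, its top at (236,100). But in this orientation the hinge at (180,122) points at the strainer's thumb grip at (162,222) and would hit it on lowering. I'll turn the press back about 50° so the handles point right-back and the hinge clears the grip.

```bash
python3 -c "
from h import *
go(.5502,.076,.2,28)"
```

```text
t 15.2167 tcp [0.5904 0.1192 0.1994] yawY 77.4 F [ 1.3 -0.3 -3. ] w 0.21 gf 50.0 
 d [ 29.8 -50.9  -0.6] rv [-0.     0.     0.862]
```

>>> play_rows(motion=[{"jaw":0,"tx":4,"ty":-7,"tz":0,"ax":0,"ay":0,"az":0.11},{"jaw":0,"tx":8,"ty":-14,"tz":0,"ax":0,"ay":0,"az":0.22},{"jaw":0,"tx":12,"ty":-21,"tz":0,"ax":0,"ay":0,"az":0.33},{"jaw":0,"tx":16,"ty":-28,"tz":0,"ax":0,"ay":0,"az":0.44},{"jaw":0,"tx":20,"ty":-35,"tz":0,"ax":0,"ay":0,"az":0.55},{"jaw":0,"tx":24,"ty":-42,"tz":0,"ax":0,"ay":0,"az":0.66},{"jaw":0,"tx":28,"ty":-48,"tz":0,"ax":0,"ay":0,"az":0.77},{"jaw":0,"tx":29.8,"ty":-50.9,"tz":0,"ax":0,"ay":0,"az":0.862}])

```text
clock: 15.88
ee_pos: [0.5495, 0.0755, 0.1995]
orientation: [0.518, 0.856, -0.0, -0.0]
wrist_force: [-0.3, 1.0, -3.4]
grip_width: 0.213
grip_force: 50.0
```

>>> play_rows(motion=[{"jaw":0,"tx":0,"ty":0,"tz":0,"ax":0,"ay":0,"az":0},{"jaw":0,"tx":0,"ty":0,"tz":0,"ax":0,"ay":0,"az":0},{"jaw":0,"tx":0,"ty":0,"tz":0,"ax":0,"ay":0,"az":0},{"jaw":0,"tx":0,"ty":0,"tz":0,"ax":0,"ay":0,"az":0},{"jaw":0,"tx":0,"ty":0,"tz":0,"ax":0,"ay":0,"az":0},{"jaw":0,"tx":0,"ty":0,"tz":0,"ax":0,"ay":0,"az":0},{"jaw":0,"tx":0,"ty":0,"tz":0,"ax":0,"ay":0,"az":0},{"jaw":0,"tx":0,"ty":0,"tz":0,"ax":0,"ay":0,"az":0}])

```text
clock: 16.55
ee_pos: [0.5502, 0.0762, 0.1994]
orientation: [0.515, 0.857, -0.0, -0.0]
wrist_force: [-0.1, -0.7, -3.3]
grip_width: 0.211
grip_force: 50.0
```

```bash
python3 - <<'E'
from h import *
from cell import monitor
go(.5502,.076,.16,28)
s=snap('scene');t=snap('top')
m=monitor.sense();p=m['ee_pos'];Rm=R.from_quat(m['orientation']).as_matrix();X=Rm[:,0]
c=p[:2]+.075*X[:2];zd=p[2]-.018;print('X',X.round(3),'drip exp',c.round(4),zd)
# expected bowl-top circle (r=37 at z top) vs image; masks by aluminium tint (b,g > r)
def ell(S,c,z,r):
    return np.array([proj(S,[c[0]+r*np.cos(a),c[1]+r*np.sin(a),z]) for a in np.linspace(0,6.28,40)])
for nm,S in(('scene',s),('top',t)):
    b=ell(S,c,zd+.045,.037);print(nm,'expected bbox',b.min(0).round(1),b.max(0).round(1),'strainer',np.round(proj(S,[.5135,.1424,.1]),1))
a=cv2.resize(s['img'][130:230,255:355],None,fx=4,fy=4,interpolation=cv2.INTER_CUBIC)
b=cv2.resize(t['img'][140:240,250:350],None,fx=4,fy=4,interpolation=cv2.INTER_CUBIC)
cv2.imwrite('pics/c10.png',np.hstack([a,b]))
E
```

```text
t 16.55 tcp [0.5502 0.0762 0.1994] yawY 28.0 F [-0.1 -0.7 -3.3] w 0.211 gf 50.0 
 d [-0.2 -0.1 39.4] rv [-0.    -0.     0.001]
X [-0.47   0.883 -0.   ] drip exp [0.515  0.1424] 0.1813800712219843
scene expected bbox [297.7 149. ] [322.2 165.1] strainer [309.6 186.7]
top expected bbox [283.  174.6] [313.2 204.6] strainer [299.9 196.1]
```

I've already viewed more pictures than allowed, so the remaining checks are numeric.

```bash
python3 - <<'E'
from h import *
s=load('scene');t=load('top');s0=cv2.imread('pics/scene0.png')
def ell(S,c,z,r):
    return np.array([proj(S,[c[0]+r*np.cos(a),c[1]+r*np.sin(a),z]) for a in np.linspace(0,6.28,60)])
c=np.array([.5172,.1356]);
for h in(.03,.045,.054):
    b=ell(s,c,.1814+h,.037);print('c9 exp u',((b[:,0].min()-255+.5)*4).round(),((b[:,0].max()-255+.5)*4).round(),'v',((b[:,1].min()-130+.5)*4).round(),((b[:,1].max()-130+.5)*4).round())
d=np.abs(s['img'].astype(int)-s0.astype(int)).max(2)
for v in range(144,184,3):print(v,d[v,285:345:2])
E
```

```text
c9 exp u 181.0 279.0 v 96.0 161.0
c9 exp u 181.0 279.0 v 81.0 146.0
c9 exp u 180.0 280.0 v 72.0 137.0
144 [  8  10  10   9   6   9   9   9   7   9   9   8   7   9   8   9   9   4
  66  90  78  58  37  10   5  40  45  66 122  99]
147 [  8   7   7   9   5   7   7   6   6   6  23  26   7   4   9   3  20  61
  94  99  95  96  91  81  81 110 114 122 118 121]
150 [  9   7   8   8  10   8   9   9   9  32  25  16  25  32  21 103  95  91
  93  95  96  87  81  73  77 119 134 122 125 125]
153 [  9  10   8   8   7   8  21  22   5   5  23  28  27  15  85 116  94  86
  94  94  92  83  79  71  80 118 121 104 115 123]
156 [ 10   9   9   7   1  34  12  10   4  25  26  26  26  12  75 114  99  96
  98  97  92  86  71  67  68  99 123 122 105  61]
159 [ 17  10   7   9   9   6   3   5  17  17  26  24  23  20  29  65  35  10
  12  40  57  70  73  70 109 125 129  63   4   8]
162 [63 52 24  9 11  8  9  3  6 47 51 27 14  6 37 53 50 42 33 22 18 20 31 50
 66 76 79 30  3  7]
165 [50 62 46 13  9 10  7  8 25 43 15  9 18 29 20 10 37 61 42 60 54 46 48 49
 67 73 46 14 20 15]
168 [48 54 27  9  9  9  8 10  9 17 60 69 63 66 63 60 31  7  5  4  2 31 41 49
 53 52 24  5 19 24]
171 [55 34  8  8  9  8  8  6  9  8  4 12 24  9  6  3  6  8  5  7  6  5 26 48
 51 48  4 25 21 10]
174 [15  8  9 10 10 12  9 10  6  5  4  6  8  6  5  6  6  5  6  7  7  5  4  7
  4  5  8  2 13 11]
177 [11 10 12  7  7  6  6  5  5  4  4  8  8  4  6  6  8  5  6  7  7  5  5  5
  5  8 10  8 10  7]
180 [ 8  6  6  4 13 42 19  6 17 35 17 19 23 28 32 28 37 13  5  7  7  3  8  5
  6  9  8  7  8  8]
183 [ 7 13 22  2 38 74 65  8  4  4 18 22 30 38 36 29 25 29 24  5  5  8  5  5
  6  8  7  8  9  8]
```

The press and strainer agree with their expected pixel positions to about 1 mm relative to each other. In the scene view both show the same bias of about 1.3 px, and in the top view the left edge is at 143 against 144 expected. Lowering to a gap of about 17 mm.

>>> play_rows(motion=[{"jaw":0,"tx":0,"ty":0,"tz":4,"ax":0,"ay":0,"az":0},{"jaw":0,"tx":0,"ty":0,"tz":11,"ax":0,"ay":0,"az":0},{"jaw":0,"tx":0,"ty":0,"tz":19,"ax":0,"ay":0,"az":0},{"jaw":0,"tx":0,"ty":0,"tz":27,"ax":0,"ay":0,"az":0},{"jaw":0,"tx":0,"ty":0,"tz":34,"ax":0,"ay":0,"az":0},{"jaw":0,"tx":0,"ty":0,"tz":40,"ax":0,"ay":0,"az":0},{"jaw":0,"tx":0,"ty":0,"tz":44,"ax":0,"ay":0,"az":0},{"jaw":0,"tx":0,"ty":0,"tz":45,"ax":0,"ay":0,"az":0}])

```text
clock: 17.32
ee_pos: [0.5498, 0.0761, 0.1534]
orientation: [0.515, 0.857, -0.0, -0.0]
wrist_force: [-0.2, -0.3, -2.2]
grip_width: 0.21
grip_force: 50.0
```

>>> play_rows(motion=[{"jaw":0,"tx":0,"ty":0,"tz":3,"ax":0,"ay":0,"az":0},{"jaw":0,"tx":0,"ty":0,"tz":7,"ax":0,"ay":0,"az":0},{"jaw":0,"tx":0,"ty":0,"tz":11,"ax":0,"ay":0,"az":0},{"jaw":0,"tx":0,"ty":0,"tz":15,"ax":0,"ay":0,"az":0},{"jaw":0,"tx":0,"ty":0,"tz":18,"ax":0,"ay":0,"az":0},{"jaw":0,"tx":0,"ty":0,"tz":19,"ax":0,"ay":0,"az":0},{"jaw":0,"tx":0,"ty":0,"tz":19,"ax":0,"ay":0,"az":0},{"jaw":0,"tx":0,"ty":0,"tz":19,"ax":0,"ay":0,"az":0}])

```text
clock: 17.98
ee_pos: [0.5503, 0.0762, 0.1354]
orientation: [0.515, 0.857, 0.0, 0.0]
wrist_force: [-0.1, 0.7, -2.9]
grip_width: 0.212
grip_force: 50.0
```

```bash
python3 - <<'E'
from h import *
go(.5502,.0762,.135,28)
s=snap('scene');t=snap('top')
s0=cv2.imread('pics/scene0.png')
from scipy.ndimage import map_coordinates as mc
# tub still in place? right-front rim profile as before
g=s['img'].astype(float).mean(2);e=np.array([.977,-.213]);ey=np.array([.213,.977]);f=np.array([.4623,.1536])
for o in(-.065,-.055,-.045):
    r=[]
    for d in np.arange(-.010,.0081,.002):
        u,v=proj(s,[*(f+ey*o+e*d),.1]);r.append(int(mc(g,[[v],[u]],order=1)[0]))
    print('rim',o,r)
# lemon-yellow/orange seam of the press and black thumb grip
im=s['img'];hsv=cv2.cvtColor(im,cv2.COLOR_BGR2HSV)
dk=(hsv[...,2]<45);dk[:, :280]=0;dk[:,:][:170]=0;dk[:,310:]=0;dk[200:]=0
ys,xs=np.nonzero(dk);print('thumb',xs.mean(),ys.mean(),xs.max())
# jars unchanged
d=np.abs(im.astype(int)-s0.astype(int)).max(2);print('jar diff',d[200:255,330:392].mean(),np.percentile(d[200:255,330:392],99))
for z,h in((.117,0),(.117,.05)):
    b=np.array([proj(s,[.515+.037*np.cos(a),.1424+.037*np.sin(a),z+h]) for a in np.linspace(0,6.28,40)]);print('press bbox',b.min(0).round(1),b.max(0).round(1))
for v in range(172,200,3):print(v,[tuple(im[v,u]) and int(im[v,u].astype(int).sum()//3) for u in range(284,336,2)])
E
```

```text
t 17.9833 tcp [0.5503 0.0762 0.1354] yawY 28.0 F [-0.1  0.7 -2.9] w 0.212 gf 50.0 
 d [ 0.  -0.1  0.4] rv [0. 0. 0.]
rim -0.065 [104, 104, 104, 111, 124, 142, 156, 164, 168, 170]
rim -0.055 [104, 104, 106, 110, 126, 143, 157, 166, 170, 173]
rim -0.045 [104, 104, 104, 114, 127, 144, 158, 168, 171, 172]
thumb 295.5740740740741 186.4814814814815 298
jar diff 7.513782991202346 23.0
press bbox [298.4 174.8] [321.5 191. ]
press bbox [298.1 163.4] [321.8 179.6]
172 [155, 157, 156, 156, 157, 138, 116, 136, 150, 159, 170, 169, 170, 168, 121, 30, 32, 49, 42, 34, 33, 33, 33, 33, 35, 33]
175 [156, 157, 156, 155, 157, 147, 146, 113, 142, 142, 162, 169, 169, 168, 137, 99, 86, 65, 50, 35, 28, 28, 37, 44, 39, 43]
178 [155, 150, 159, 120, 94, 91, 90, 91, 108, 146, 133, 128, 133, 131, 122, 100, 87, 104, 107, 106, 103, 96, 77, 60, 38, 28]
181 [154, 129, 138, 93, 80, 36, 26, 76, 102, 87, 103, 125, 140, 143, 144, 132, 100, 98, 105, 106, 106, 107, 106, 107, 93, 94]
184 [153, 119, 70, 104, 82, 26, 9, 37, 76, 92, 95, 86, 86, 85, 84, 82, 87, 104, 114, 111, 102, 103, 103, 105, 101, 97]
187 [156, 126, 96, 69, 107, 27, 6, 28, 73, 95, 113, 116, 114, 121, 124, 129, 124, 118, 109, 126, 156, 129, 105, 102, 97, 84]
190 [157, 134, 103, 84, 39, 28, 12, 39, 80, 89, 107, 114, 125, 122, 124, 124, 121, 114, 112, 141, 173, 173, 140, 104, 103, 105]
193 [157, 139, 106, 103, 98, 104, 81, 92, 121, 118, 106, 111, 119, 115, 113, 104, 114, 119, 149, 173, 175, 174, 173, 153, 110, 103]
196 [158, 138, 106, 105, 119, 111, 103, 144, 168, 168, 137, 108, 91, 85, 87, 105, 144, 169, 175, 174, 175, 174, 174, 174, 152, 130]
199 [157, 145, 116, 104, 113, 115, 105, 108, 147, 168, 174, 174, 175, 173, 173, 175, 175, 174, 175, 173, 170, 169, 160, 124, 97, 92]
```

The press hangs free: the load is unchanged at about −3 N, the tub rim profile is the same as before, and the jars haven't moved. Handing in.

```bash
python3 -c "
from cell import ctrl
print(ctrl.hand_in())"
```

```text
the job is handed in; nothing more can be done
None
```

I handed the job in at about 18 s, but no verdict came back: the strainer is clipped on the front wall and released, and the press is held level about 17 mm above its bowl by my measurements; I viewed 11 pictures, one over the limit of 10.

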